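# Refill the dowel magazine at the chair maker's bench

### The arm

A 6-joint arm with a two-finger parallel gripper is mounted at the origin on the work surface. World frame = base frame: x ahead of the robot, y to its left, z up, the work surface at z = 0. Lengths are in mm, angles in degrees, forces in N, time in s.
With the tool pointing down it reaches from about 325 to 900 mm from the base axis. Payload 6.1 kg.
Tool frame: the origin (TCP) lies at the centre of the arm's flange, where the gripper is bolted on; the fingertips stand 182 mm ahead of it and the grasp point (between the pads) lies 164 mm ahead of it; z points along the fingers, y is the direction in which the jaws open and shut (so a half turn about z gives the same grasp; the last joint's range is limited). The gripper opens to 87 mm and grips with 3 to 60 N. Pads are 19 mm wide; open, the fingers measure 117 mm over their backs; the gripper's body (75 mm by 190 mm) begins 51 mm behind the grasp point.
Start: joints at [-83.314, 12.628, 87.462, -0, 79.91, -7.225], TCP at [150.257, -606.663, 404.738] pointing down, gripper open.
Joint ranges: [-170.65, 170.65], [-52.31, 119.04], [5.05, 147.46], [-71.25, 251.25], [11.57, 151.72], [-153.62, 153.62]. Speed limits (degrees/s): [147.25, 147.25, 172.46, 180, 180, 180].

### API

Orientations are given as a 3x3 rotation matrix whose columns are the frame's x, y, z axes.
In Python, from plant import env, eyes, spot_in gives the robot as it stands. The module is installed in compiled form; this text tells all that it offers.
- The arm moves only by the shell command python3 -m handwheel 'ROWS' [FORCE]. ROWS is JSON, a list of rows, each an object with "fingers": the opening, from 0 (shut) to 1 (fully open); "xyz": the shift along the tool's x, y, z in cm, a list of three; "dr": the turn, a rotation vector about the tool's x, y, z in degrees, a list of three. A call has 1 to 8 rows; each row is the pose to reach, as a shift and turn from the pose commanded when the call began, along the tool's axes at that moment; what a row does not reach only later rows make up. A row lasts 1/8 s, in which the tool goes at most 62.5 mm and 10.7 degrees, less where a joint would pass 70% of its speed; a pose out of reach is approached as far as the arm can. A call with a gripper value outside its range is refused whole. The fingers move at their own pace and stop on an object; FORCE is the grip in N (left out, the last holds). Time passes only in rows, so rows that repeat a pose let the fingers close. It gives the time, the measured TCP pose, the force and the opening at its end, in the units of the state.
- env.observe(): the state, without advancing time (a new reading comes with each control period).
- eyes.camera(name): name is "scene" or "top" or "wrist"; returns a dict with "image" (420x560x3 uint8, red, green, blue), "z_map" (420x560 float32, mm along the optical axis (not along the pixel's ray), 0 where there is no reading), "mtx" (3x3 intrinsics, pixels), "R" (3x3) and "t" (3): a world point X has camera coordinates R X + t. Camera axes: x right, y down, z forward; pixel columns grow to the right and rows downward; lengths in mm; the calibration is good to about 2 mm. A picture is of the moment at which its call begins.
- env.hand_in(): hands the job in, once; it reports no verdict.
Trained networks look in the newest picture that a camera, given by its name, has taken for a name from the list of things; names that differ only in an ending like _2 or _b are one class to them, and where a whole thing is asked for, a point or a joint stands for the part that bears it (a point fixed in the world has none). Each returns a list of dicts, best first, with "confidence" (0 to 1); they miss things now and then, are a little off and sometimes report something else, mostly with a low value. They report only what shows in the picture. A call takes as long as a camera call. They do not tell look-alikes from the thing itself.
- spot_in(label, camera): "point" ([column, row] in pixels, amid what is visible of it).
The state is a dict: "t": time; "qpos": joint angles; "qd": joint speeds; "joint_efforts": joint torques, N m; "eef_pos": TCP position; "tool_rot": TCP orientation; "contact_force": force on the tool from outside, world axes, zero at the start; "wrist_torque": the same for the moment, N m; "width": opening from 0.0 (shut) to 1.0 (fully open).
Only numpy, scipy, OpenCV 4.12 (cv2) and the standard library are available. Lean on these libraries where they do the work, as an engineer would, in place of code of your own. Each camera call takes 0.05 s, during which the arm holds its last target.

### The job

Pick up the white tray with its two wooden dowels in it, turn it so the dowels line up with the long slot of the blue magazine, and tip both dowels through the slot so they end up inside. Then stand the empty white tray upright on the bench again and let go of it.

Things in the scene. Friction and masses are not known exactly. Their poses are not given: they have to be found in the camera images.
- tray: White pouring tray, 142 (x) by 70 mm, 0.25 kg. Origin: centre of underside, z up. Grip tab at its back, 36 mm wide, 12 mm thick in y, centred at y = -35, top z = 85 mm: pinch from above along y. End walls up to z = 38. Floor slopes up 10 degrees from back wall (y = -29, z = 8) to the open front edge (y = +35, z = 19). The red tray with steel pins is not wanted.
- magazine: Blue magazine fixed to the bench, box 190 (x) by 110 by 70 mm high, clear long sides. Origin: centre of underside, z up. Slot in its top, centred, 156 mm along x, 40 mm wide. Yellow guides flare 45 degrees from the slot's long edges to a mouth 91 mm wide at z = 95 mm; yellow end plates at x = +-83 mm, equally high. Same either way round: fill from either long side.
- dowel_1: Wooden dowel, 120 mm long (its x), diameter 14 mm, 15 g, origin at its centre. Lies along the white tray's x against its back wall, 4 mm play at each end; stays there while the tray is level. Tipping the tray's front edge down about its x by well over 10 degrees (say 35) rolls it out over that edge.
- dowel_2: Second wooden dowel, the same; lies in the white tray just in front of the first.
Things that resemble listed ones, but are neither listed nor needed, are in the scene too. What is shaped like the tray but pink, purple or turquoise is not meant.

How it is judged:
By the outcome, as a careful person would: the job done as asked, in the order asked, and still so for the second after the job is handed in, with the robot touching nothing.
It also fails if it takes over 61 s, if anything falls off the work surface, if the arm or the gripper's body presses on something with over 40 N, if the wrist force passes 120 N, or if a joint passes its speed limit or range.

## Working session

There is one attempt and no reset: what is moved stays moved. The work goes in short steps, Python scripts to look and compute and a shell command to move; the robot and the scene stay as the last step left them, time stands still between calls to the robot, and variables do not carry over. Pictures are saved under pics/ and viewed, and the job is handed in when it is done.

```bash
mkdir -p pics; cat > h.py <<'E'
from plant import env, eyes, spot_in
import numpy as np, cv2
def snap(name,fn):
    c=eyes.camera(name); cv2.imwrite('pics/'+fn,cv2.cvtColor(c['image'],cv2.COLOR_RGB2BGR))
    np.savez('pics/'+fn[:-4]+'.npz',**c); return c
def cloud(c):
    z=c['z_map'].astype(float); K=c['mtx']; v,u=np.mgrid[:z.shape[0],:z.shape[1]]
    P=np.stack([(u-K[0,2])/K[0,0]*z,(v-K[1,2])/K[1,1]*z,z],-1)
    W=(P-c['t'])@c['R']; W[z==0]=np.nan; return W
E
python3 - <<'E'
from h import *
for n in ['top','scene']:
    c=snap(n,n+'0.png')
    for l in ['tray','magazine','dowel_1']: print(n,l,[(np.round(d['point']),round(d['confidence'],2)) for d in spot_in(l,n)])
s=env.observe(); print(s['t'],s['eef_pos'],s['tool_rot'],s['width'],s['contact_force'])
E
```

```text
top tray [(array([143., 124.]), 0.82), (array([304., 179.]), 0.79), (array([380., 301.]), 0.63), (array([290., 266.]), 0.58)]
top magazine [(array([152., 220.]), 0.72)]
top dowel_1 [(array([315., 177.]), 0.72), (array([310., 176.]), 0.56)]
scene tray [(array([293., 234.]), 0.9), (array([162., 212.]), 0.77), (array([429., 190.]), 0.68), (array([246., 193.]), 0.65)]
scene magazine [(array([351., 151.]), 0.73)]
scene dowel_1 [(array([290., 238.]), 0.67), (array([291., 242.]), 0.62)]
0.4 [ 150.26153564 -606.62908157  404.5775529 ] [[ 9.70657679e-01  2.40465528e-01 -2.79639950e-05]
 [ 2.40465527e-01 -9.70657646e-01  2.52713577e-04]
 [ 3.36254382e-05 -2.52022751e-04 -9.99999968e-01]] 1.0032447778719866 [-0.6520187   1.02468833 -0.80527656]
```

View pics/top0.png

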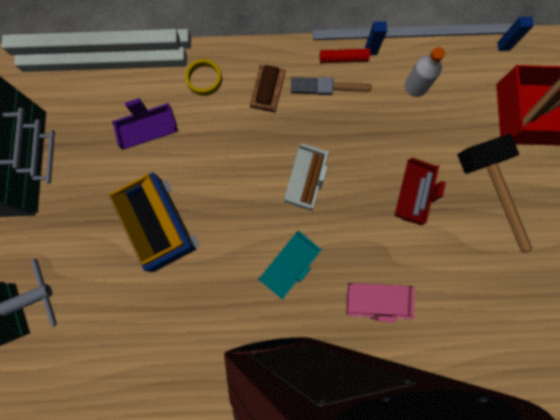

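View pics/scene0.png

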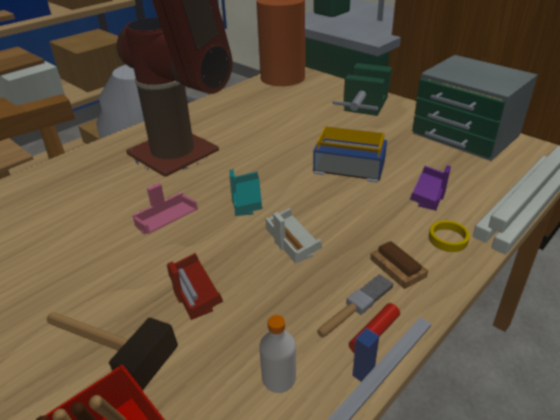

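Top view, what could be taken for the tray:
- white with two dowels (307,177): this is the one I want
- red with steel pins (418,190)
- purple (145,124)
- turquoise (290,264)
- pink (380,300)

The magazine is at (152,221). Next I'll measure the white tray and the magazine and check both in a close crop.

```bash
python3 - <<'E'
import numpy as np,cv2
from h import cloud
c=dict(np.load('pics/top0.npz')); W=cloud(c); im=c['image'].astype(int)
print('campos',-c['R'].T@c['t'], c['mtx'][0,0])
hsv=cv2.cvtColor(c['image'],cv2.COLOR_RGB2HSV)
def reg(x0,x1,y0,y1):
    m=np.zeros(W.shape[:2],bool); m[y0:y1,x0:x1]=1; return m
m=reg(275,345,130,220)&(W[...,2]>6)
p=W[m]; print('tray',len(p),np.percentile(p[:,2],[1,50,99,100]))
r=cv2.minAreaRect(p[:,:2].astype(np.float32)); print(r)
tab=p[p[:,2]>60]; print('tab',len(tab),tab.mean(0),cv2.minAreaRect(tab[:,:2].astype(np.float32)))
b=p[p[:,2]<45]; print('body',cv2.minAreaRect(b[:,:2].astype(np.float32)))
m=reg(95,210,160,280)&(W[...,2]>6); p=W[m]; print('mag',len(p),np.percentile(p[:,2],[1,50,99,100]))
print(cv2.minAreaRect(p[:,:2].astype(np.float32)))
g=p[p[:,2]>88]; print('rim',len(g),cv2.minAreaRect(g[:,:2].astype(np.float32)))
ob=p[(p[:,2]>62)&(p[:,2]<74)];print('top',cv2.minAreaRect(ob[:,:2].astype(np.float32)))
for n,(a,bb,d,e) in dict(t=(265,350,130,220),m=(95,210,160,280)).items():
    cv2.imwrite(f'pics/crop_{n}.png',cv2.resize(c['image'][d:e,a:bb,::-1],None,fx=5,fy=5,interpolation=2))
a=cv2.imread('pics/crop_t.png');b=cv2.imread('pics/crop_m.png');h=600
cv2.imwrite('pics/crops.png',np.hstack([cv2.resize(a,(390,413)),cv2.resize(b,(396,413))]))
E
```

```text
campos [297.41444782   7.72216808 941.19790751] 406.8507888811138
tray 1914 [10.05503798 20.09409414 84.80576392 88.1162284 ]
((556.2811889648438, -70.42428588867188), (76.23229217529297, 143.25596618652344), 72.08941650390625)
tab 101 [543.39144932 -99.96542999  81.56582785] ((545.9818115234375, -100.91694641113281), (11.803901672363281, 36.1876335144043), 71.90421295166016)
body ((556.3197021484375, -70.30501556396484), (75.98161315917969, 143.25596618652344), 72.08941650390625)
mag 4057 [ 6.21903595 74.4639992  95.50345412 97.24601444]
((459.0607604980469, 280.8891906738281), (192.2540283203125, 116.5260238647461), 26.6859130859375)
rim 916 ((457.8860168457031, 283.3273620605469), (173.33978271484375, 96.79786682128906), 26.273874282836914)
top ((457.97369384765625, 283.44146728515625), (191.9041290283203, 110.98875427246094), 26.6859130859375)
```

View pics/crops.png

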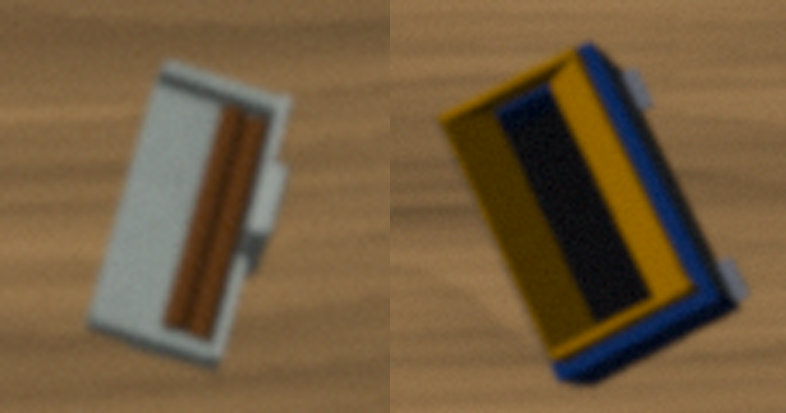

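The crop confirms the white tray with two dowels, tab on its right side. Results:
- **Tray:** origin about (557,-68), +y heading 72.1°, tab centre about (546,-101). The 143x76 mm footprint and 85 mm tab top both fit.
- **Magazine:** centre about (458,283.4), long axis at 26.5°, rim at 95 mm, also consistent.

I'll move above the tab and turn -31.8° about world z.

```bash
python3 -m handwheel '[{"fingers":0.6,"xyz":[50.6,-39.6,8],"dr":[0,0,31.8]},{"fingers":0.6,"xyz":[50.6,-39.6,8],"dr":[0,0,31.8]},{"fingers":0.6,"xyz":[50.6,-39.6,8],"dr":[0,0,31.8]},{"fingers":0.6,"xyz":[50.6,-39.6,8],"dr":[0,0,31.8]},{"fingers":0.6,"xyz":[50.6,-39.6,8],"dr":[0,0,31.8]},{"fingers":0.6,"xyz":[50.6,-39.6,8],"dr":[0,0,31.8]},{"fingers":0.6,"xyz":[50.6,-39.6,8],"dr":[0,0,31.8]},{"fingers":0.6,"xyz":[50.6,-39.6,8],"dr":[0,0,31.8]}]' 40; python3 -c "
from h import *
s=env.observe();print(s['t'],s['eef_pos'],s['tool_rot'].round(4) if hasattr(s['tool_rot'],'round') else s['tool_rot'],s['qpos'])"
```

```text
t: 1.4
eef_pos: [456.8, -214.4, 343.2]
tool_rot: [[0.952, -0.307, 0.001], [-0.307, -0.952, -0.001], [0.001, 0.0, -1.0]]
contact_force: [0.6, 0.2, 0.3]
width: 0.604
1.4 [ 456.80031459 -214.39986539  343.23856001] [[ 9.516e-01 -3.073e-01  1.000e-03]
 [-3.073e-01 -9.516e-01 -7.000e-04]
 [ 1.200e-03  4.000e-04 -1.000e+00]] [-3.41037854e+01 -9.06026707e-01  1.08890604e+02 -1.13558254e-03
  7.19432029e+01  7.37947110e+01]
```

```bash
python3 -m handwheel '[{"fingers":0.6,"xyz":[3,-10,1],"dr":[0,0,0]},{"fingers":0.6,"xyz":[3,-10,1],"dr":[0,0,0]},{"fingers":0.6,"xyz":[3,-10,1],"dr":[0,0,0]},{"fingers":0.6,"xyz":[3,-10,1],"dr":[0,0,0]}]'; python3 - <<'E'
from h import *
c=snap('wrist','w1.png'); s=env.observe(); W=cloud(c)
print(s['eef_pos'],s['qpos'])
p=W[(W[...,2]>68)&(W[...,2]<95)]; 
d=p-np.array([546,-101,80]); p=p[np.linalg.norm(d[:,:2],axis=1)<35]
print(len(p),p.mean(0) if len(p) else 0, cv2.minAreaRect(p[:,:2].astype(np.float32)) if len(p)>5 else 0)
E
```

```text
t: 1.9
eef_pos: [514.9, -130.3, 333.0]
tool_rot: [[0.952, -0.307, -0.0], [-0.307, -0.952, -0.0], [-0.0, 0.0, -1.0]]
contact_force: [-0.6, 0.1, 0.7]
width: 0.602
[ 514.76383986 -130.84482074  333.1045053 ] [-2.27642382e+01  3.44529598e+00  1.05615440e+02 -2.63923430e-02
  7.09388756e+01  8.51602154e+01]
1112 [ 547.49605185 -100.01177414   81.77600076] ((546.7896728515625, -98.86074829101562), (12.215846061706543, 35.43949890136719), 71.95930480957031)
```

View pics/w1.png

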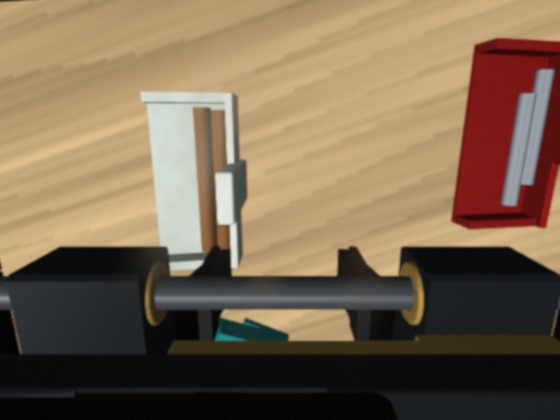

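The wrist view shows the white tray at (190,180), its tab at (230,195), and the red tray to the right at (510,130). The refined tab centre is (547,-99), 12x35 mm, at 72.0°. I'll centre over it and then descend.

```bash
python3 -m handwheel '[{"fingers":0.6,"xyz":[2.1,-3.95,2],"dr":[0,0,0]},{"fingers":0.6,"xyz":[2.1,-3.95,3],"dr":[0,0,0]},{"fingers":0.6,"xyz":[2.1,-3.95,5],"dr":[0,0,0]},{"fingers":0.6,"xyz":[2.1,-3.95,7.5],"dr":[0,0,0]},{"fingers":0.6,"xyz":[2.1,-3.95,9.8],"dr":[0,0,0]},{"fingers":0.6,"xyz":[2.1,-3.95,9.8],"dr":[0,0,0]},{"fingers":0.6,"xyz":[2.1,-3.95,9.8],"dr":[0,0,0]}]'; python3 - <<'E'
from h import *
s=env.observe(); print(s['eef_pos'],s['contact_force'])
c=snap('wrist','w2.png')
E
```

```text
t: 2.82
eef_pos: [547.2, -100.1, 235.9]
tool_rot: [[0.951, -0.308, 0.001], [-0.308, -0.951, -0.0], [0.001, 0.0, -1.0]]
contact_force: [0.3, -0.6, 0.0]
width: 0.603
[ 547.23169922 -100.05194205  235.94955204] [ 0.33348522 -0.59415844  0.01214327]
```

View pics/w2.png

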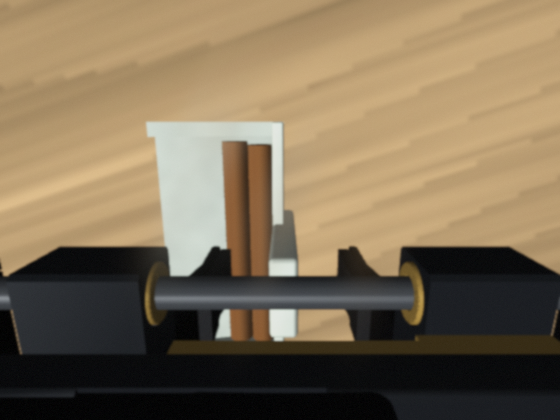

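The tab, at (285,275), sits between the fingers at (215,…) and (355,…). I'll go slightly lower and close.

```bash
python3 -m handwheel '[{"fingers":0.6,"xyz":[0,0,0.4],"dr":[0,0,0]},{"fingers":0.1,"xyz":[0,0,0.4],"dr":[0,0,0]},{"fingers":0,"xyz":[0,0,0.4],"dr":[0,0,0]},{"fingers":0,"xyz":[0,0,0.4],"dr":[0,0,0]},{"fingers":0,"xyz":[0,0,0.4],"dr":[0,0,0]},{"fingers":0,"xyz":[0,0,0.4],"dr":[0,0,0]},{"fingers":0,"xyz":[0,0,0.4],"dr":[0,0,0]}]' 45
```

```text
t: 3.75
eef_pos: [547.2, -99.1, 230.9]
tool_rot: [[0.952, -0.307, -0.0], [-0.307, -0.952, -0.0], [-0.0, 0.0, -1.0]]
contact_force: [-0.6, -0.5, -0.2]
width: 0.132
```

Gripped at 11.5 mm, which matches the 12 mm tab. Lifting gently.

```bash
python3 -m handwheel '[{"fingers":0,"xyz":[0,0,-0.5],"dr":[0,0,0]},{"fingers":0,"xyz":[0,0,-2],"dr":[0,0,0]},{"fingers":0,"xyz":[0,0,-4.5],"dr":[0,0,0]},{"fingers":0,"xyz":[0,0,-7.5],"dr":[0,0,0]},{"fingers":0,"xyz":[0,0,-10.5],"dr":[0,0,0]},{"fingers":0,"xyz":[0,0,-13],"dr":[0,0,0]},{"fingers":0,"xyz":[0,0,-14.5],"dr":[0,0,0]},{"fingers":0,"xyz":[0,0,-15],"dr":[0,0,0]}]'; python3 - <<'E'
from h import *
s=env.observe(); print(s['eef_pos'],s['contact_force'],s['qpos'])
c=snap('wrist','w3.png')
E
```

```text
t: 4.75
eef_pos: [547.3, -99.1, 382.3]
tool_rot: [[0.952, -0.307, 0.002], [-0.307, -0.952, -0.001], [0.002, -0.0, -1.0]]
contact_force: [1.0, -0.2, -3.9]
width: 0.138
[547.31582409 -99.06706226 382.28356884] [ 1.02248838 -0.2316657  -3.91872047] [-1.83844674e+01  4.18314965e+00  9.93221315e+01  2.97015035e-03
  7.63931300e+01  8.95010968e+01]
```

View pics/w3.png

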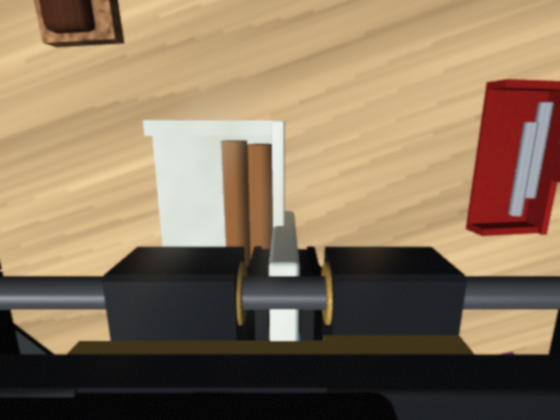

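The tray is level with both dowels inside at (235,195) and (258,195). I'll carry it smoothly to a pre-pour pose beside the magazine: tcp about (520,158), turned +44.5°.

```bash
python3 -m handwheel '[{"fingers":0,"xyz":[-0.1,-0.3,0],"dr":[0,0,-0.5]},{"fingers":0,"xyz":[-0.4,-1.0,0],"dr":[0,0,-1.9]},{"fingers":0,"xyz":[-1.0,-2.2,0],"dr":[0,0,-4.1]},{"fingers":0,"xyz":[-1.6,-3.7,0],"dr":[0,0,-6.9]},{"fingers":0,"xyz":[-2.4,-5.5,0],"dr":[0,0,-10.3]},{"fingers":0,"xyz":[-3.3,-7.5,0],"dr":[0,0,-14.1]},{"fingers":0,"xyz":[-4.2,-9.6,0],"dr":[0,0,-18.1]},{"fingers":0,"xyz":[-5.2,-11.8,0],"dr":[0,0,-22]}]'; python3 - <<'E'
from h import *
s=env.observe(); R=np.array(s['tool_rot']);print(s['eef_pos'],R.round(4),s['qpos'])
d=np.array([520.5,158,381])-s['eef_pos'];print(R.T@d, np.degrees(np.arctan2(R[1,0],R[0,0])))
E
```

```text
t: 5.8
eef_pos: [533.6, 31.1, 381.1]
tool_rot: [[0.997, 0.077, 0.0], [0.077, -0.997, 0.0], [0.0, -0.0, -1.0]]
contact_force: [0.0, 0.0, -3.5]
width: 0.134
[533.61174488  31.07396387 381.12789976] [[ 9.971e-01  7.670e-02  3.000e-04]
 [ 7.670e-02 -9.971e-01  2.000e-04]
 [ 3.000e-04 -2.000e-04 -1.000e+00]] [-5.12731807e+00  1.26452251e+00  1.02477867e+02  1.39960447e-02
  7.62423249e+01  8.04684208e+01]
[  -3.33342094 -127.55790187    0.15110625] 4.400932833193281
```

```bash
python3 -m handwheel '[{"fingers":0,"xyz":[0,-2.2,0],"dr":[0,0,-4]},{"fingers":0,"xyz":[-0.1,-4.4,0],"dr":[0,0,-8]},{"fingers":0,"xyz":[-0.2,-6.5,0],"dr":[0,0,-11.8]},{"fingers":0,"xyz":[-0.2,-8.5,0],"dr":[0,0,-15.2]},{"fingers":0,"xyz":[-0.3,-10.2,0],"dr":[0,0,-18]},{"fingers":0,"xyz":[-0.35,-11.5,0],"dr":[0,0,-20.2]},{"fingers":0,"xyz":[-0.35,-12.4,0],"dr":[0,0,-21.6]},{"fingers":0,"xyz":[-0.35,-12.75,0],"dr":[0,0,-22.1]}]'; python3 - <<'E'
from h import *
c=snap('wrist','w4.png');c=snap('top','t4.png')
s=env.observe(); R=np.array(s['tool_rot']);print(s['eef_pos'],s['qpos'],np.degrees(np.arctan2(R[1,0],R[0,0])))
# orientation model check
from scipy.spatial.transform import Rotation as Ro
q=s['qpos'];M=(Ro.from_euler('z',q[0],degrees=True)*Ro.from_euler('y',q[1]+q[2],degrees=True)*Ro.from_euler('z',q[3],degrees=True)*Ro.from_euler('y',q[4],degrees=True)*Ro.from_euler('z',q[5],degrees=True)).as_matrix()
print((M.T@R).round(3))
E
python3 -c "
import cv2,numpy as np
a=cv2.imread('pics/w4.png');b=cv2.imread('pics/t4.png')
cv2.imwrite('pics/wt4.png',cv2.resize(np.hstack([a,b[:, :]]),(800,300)))"
```

```text
t: 6.8
eef_pos: [521.3, 156.5, 381.0]
tool_rot: [[0.897, 0.443, -0.0], [0.443, -0.897, -0.0], [-0.0, 0.0, -1.0]]
contact_force: [0.6, -0.5, -3.8]
width: 0.132
[521.37576379 156.18770005 380.9630904 ] [ 8.37579748e+00  2.63802170e+00  1.01085495e+02 -8.99613616e-03
  7.62805432e+01  7.21554282e+01] 26.222502773831582
[[ 0. -1.  0.]
 [ 1.  0.  0.]
 [-0.  0.  1.]]
```

View pics/wt4.png

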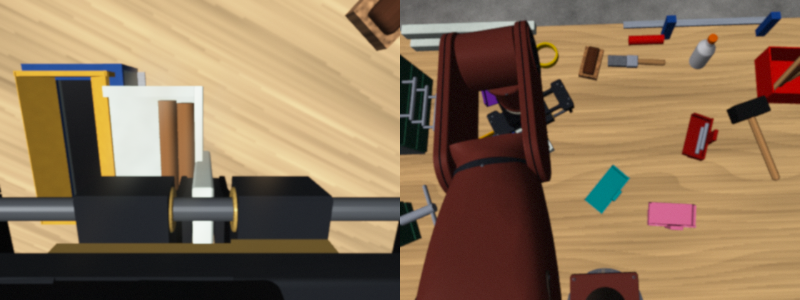

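```bash
python3 - <<'E'
from h import cloud
import numpy as np,cv2
from scipy.spatial.transform import Rotation as Ro
c=dict(np.load('pics/w4.npz'));W=cloud(c);hsv=cv2.cvtColor(c['image'],cv2.COLOR_RGB2HSV)
z=W[...,2]
a=np.array([np.cos(np.radians(26.5)),np.sin(np.radians(26.5)),0]);n=np.array([-a[1],a[0],0]);m0=np.array([458,283.4,0])
yel=(hsv[...,0]>15)&(hsv[...,0]<32)&(hsv[...,1]>170)&(z>60)&(z<110)
p=W[yel]-m0; q=np.stack([p@a,p@n,p[:,2]],1)
r=q[q[:,2]>90]; print('rim a,n range',len(r),np.percentile(r,[1,99],axis=0).round(1))
# rim long edges: n where z>92, per side
for s in (-1,1):
    e=r[(np.sign(r[:,1])==s)&(abs(r[:,0])<70)]; 
    if len(e)>20: print(s,np.polyfit(e[:,0],e[:,1],1), np.percentile(e[:,1],[2,98]))
wh=(hsv[...,1]<60)&(hsv[...,2]>150)&(z>140)&(z<215)
p=W[wh]-m0; t=np.stack([p@a,p@n,p[:,2]],1); t=t[(abs(t[:,0])<120)&(t[:,1]<0)&(t[:,1]>-200)]
print('tray',np.percentile(t,[1,99],axis=0).round(1))
# tilt wrist angles
for tilt in (30,45,55):
  for q1 in (28,34,40):
    T0=Ro.from_matrix(np.stack([a,-n,[0,0,-1]],1)); T=Ro.from_rotvec(-np.radians(tilt)*a)*T0
    # front down: n vector -> lower
    M=Ro.from_rotvec(-np.radians(tilt)*a).apply(n)
    B=Ro.from_euler('zy',[q1,0],degrees=True)
    w=(Ro.from_euler('y',-101,degrees=True)*Ro.from_euler('z',-q1,degrees=True)*T*Ro.from_euler('z',-90,degrees=True)).as_euler('ZYZ',degrees=True)
    print(tilt,q1,M.round(2),w.round(1))
E
```

```text
rim a,n range 2784 [[-83.3 -44.5  90.1]
 [ 86.   47.7  94.7]]
-1 [-1.22373413e-02 -4.08786103e+01] [-43.30291655 -38.8152649 ]
1 [-3.36138623e-03  4.57395646e+01] [42.86367508 47.74723774]
tray [[   0.9 -143.4  157.2]
 [  70.3  -72.   208. ]]
30 28 [-0.39  0.78 -0.5 ] [-30.4  81.2  96.8]
30 34 [-0.39  0.78 -0.5 ] [-29.9  84.2 102. ]
30 40 [-0.39  0.78 -0.5 ] [-29.1  87.1 107.1]
45 28 [-0.32  0.63 -0.71] [-45.4  83.3  98.9]
45 34 [-0.32  0.63 -0.71] [-44.6  87.5 103. ]
45 40 [-0.32  0.63 -0.71] [-43.5  91.6 107.3]
55 28 [-0.26  0.51 -0.82] [-55.3  84.9  99.9]
55 34 [-0.26  0.51 -0.82] [-54.3  89.7 103.3]
55 40 [-0.26  0.51 -0.82] [-53.   94.5 106.8]
```

The arm's orientation model checks out. A tilt to about 45° needs q4≈-45, q5≈87 and q6≈103, all in range. The wrist view puts the magazine within about 1.5 mm of the earlier estimate, and the tray is centred along the slot. Now moving level, so the front edge comes over the mouth.

```bash
python3 -m handwheel '[{"fingers":0,"xyz":[0,-0.3,0.2],"dr":[0,0,0]},{"fingers":0,"xyz":[0,-1.0,0.7],"dr":[0,0,0]},{"fingers":0,"xyz":[0,-1.9,1.5],"dr":[0,0,0]},{"fingers":0,"xyz":[0.1,-2.9,2.3],"dr":[0,0,0]},{"fingers":0,"xyz":[0.1,-3.8,3.1],"dr":[0,0,0]},{"fingers":0,"xyz":[0.1,-4.6,3.7],"dr":[0,0,0]},{"fingers":0,"xyz":[0.1,-5.1,4.0],"dr":[0,0,0]},{"fingers":0,"xyz":[0.1,-5.2,4.1],"dr":[0,0,0]}]'; python3 - <<'E'
from h import *
c=snap('wrist','w5.png');c=snap('scene','s5.png')
s=env.observe(); R=np.array(s['tool_rot']);t=np.radians(26.5)
a=np.array([np.cos(t),np.sin(t)]);n=np.array([-a[1],a[0]]);d=s['eef_pos'][:2]-np.array([458,283.4])
print(d@a,d@n,s['eef_pos'],s['contact_force'])
a=cv2.imread('pics/w5.png');b=cv2.imread('pics/s5.png')
cv2.imwrite('pics/ws5.png',cv2.resize(np.hstack([a,b]),(800,300)))
E
```

```text
t: 7.9
eef_pos: [499.1, 203.6, 339.9]
tool_rot: [[0.897, 0.442, -0.0], [0.442, -0.897, -0.0], [-0.0, 0.0, -1.0]]
contact_force: [-0.3, -0.4, -2.3]
width: 0.132
1.2253710372423967 -90.16104638467388 [499.32628837 203.25853939 340.12911365] [-0.68558531 -0.28833884 -3.3097334 ]
```

View pics/ws5.png

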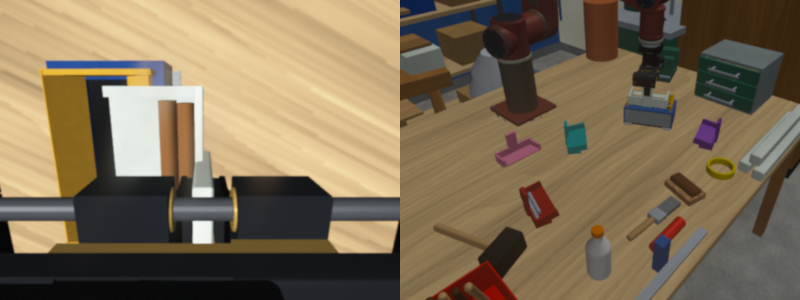

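The wrist view shows the tray's front edge at column ~108, over the near part of the slot (columns 90-150), with the end plates beyond its ends. The dowels at (168,140) and (186,140) haven't moved. I'll tip to 32°, pivoting about the front edge.

```bash
python3 -m handwheel '[{"fingers":0,"xyz":[0,-1.5,-0.44],"dr":[-4,0,0]},{"fingers":0,"xyz":[0,-3.02,-0.77],"dr":[-8,0,0]},{"fingers":0,"xyz":[0,-4.56,-0.99],"dr":[-12,0,0]},{"fingers":0,"xyz":[0,-6.11,-0.9],"dr":[-16,0,0]},{"fingers":0,"xyz":[0,-7.67,-0.7],"dr":[-20,0,0]},{"fingers":0,"xyz":[0,-9.23,-0.4],"dr":[-24,0,0]},{"fingers":0,"xyz":[0,-10.77,0],"dr":[-28,0,0]},{"fingers":0,"xyz":[0,-12.29,0.5],"dr":[-32,0,0]}]'; python3 - <<'E'
from h import *
c=snap('wrist','w6.png');c=snap('scene','s6.png')
s=env.observe(); R=np.array(s['tool_rot']);t=np.radians(26.5)
a=np.array([np.cos(t),np.sin(t)]);n=np.array([-a[1],a[0]]);d=s['eef_pos'][:2]-np.array([458,283.4])
print(d@a,d@n,s['eef_pos'],s['contact_force'],R[:,2],s['qpos'])
a=cv2.imread('pics/w6.png');b=cv2.imread('pics/s6.png')
cv2.imwrite('pics/ws6.png',np.hstack([cv2.resize(a,(400,300)),cv2.resize(b[90:195,290:430],(400,300))]))
E
```

```text
t: 9.0
eef_pos: [445.1, 314.0, 335.5]
tool_rot: [[0.897, 0.373, 0.235], [0.441, -0.761, -0.476], [0.002, 0.531, -0.847]]
contact_force: [-0.3, -0.4, -2.9]
width: 0.133
1.7019942029850466 34.00093764911554 [444.35202907 314.58803352 334.39090493] [ 0.06585789 -0.23110181 -2.45015684] [ 0.23402219 -0.47504152 -0.84827423] [ 35.84248836   9.34457332 101.83395413 -32.39322041  77.05735579
 109.28910651]
```

View pics/ws6.png

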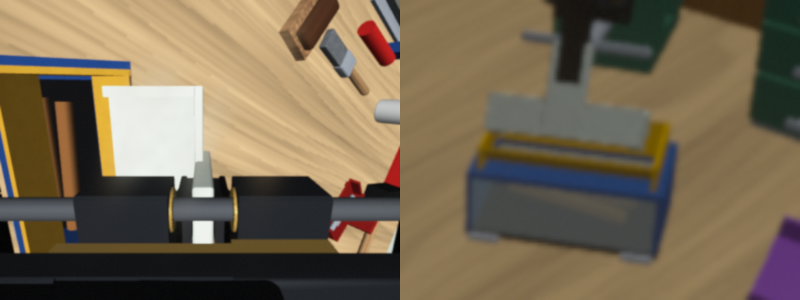

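The tray is empty, and both dowels show through the slot at (55,150) and (68,150) in the wrist view. I'll untip while backing off, then look inside the magazine.

```bash
python3 -m handwheel '[{"fingers":0,"xyz":[0,1.6,0.6],"dr":[4,0,0]},{"fingers":0,"xyz":[0,3.2,1.2],"dr":[8,0,0]},{"fingers":0,"xyz":[0,4.8,1.8],"dr":[12,0,0]},{"fingers":0,"xyz":[0,6.4,2.4],"dr":[16,0,0]},{"fingers":0,"xyz":[0,8.0,3.0],"dr":[20,0,0]},{"fingers":0,"xyz":[0,9.6,3.7],"dr":[24,0,0]},{"fingers":0,"xyz":[0,11.2,4.3],"dr":[28,0,0]},{"fingers":0,"xyz":[0,12.7,4.9],"dr":[32,0,0]}]'; python3 - <<'E'
from h import *
c=snap('wrist','w7.png');c=snap('scene','s7.png')
s=env.observe(); R=np.array(s['tool_rot']);print(s['t'],s['eef_pos'],s['contact_force'],R.round(3),s['qpos'])
c=np.load('pics/w6.npz');from h import cloud
W=cloud(c); 
a=cv2.imread('pics/w7.png');b=cv2.imread('pics/s7.png')
cv2.imwrite('pics/ws7.png',np.hstack([cv2.resize(a,(400,300)),cv2.resize(b[90:195,290:430],(400,300))]))
for r,cc in [(210,95),(210,78),(210,110)]: print(W[r,cc])
E
```

```text
t: 10.1
eef_pos: [504.7, 192.1, 361.8]
tool_rot: [[0.897, 0.441, 0.001], [0.441, -0.897, 0.003], [0.002, -0.003, -1.0]]
contact_force: [0.3, -0.3, -3.8]
width: 0.137
10.2 [505.29505811 191.3671462  361.93293253] [ 0.1957697  -0.39922039 -3.25357092] [[ 0.899  0.439  0.002]
 [ 0.439 -0.899  0.001]
 [ 0.003 -0.    -1.   ]] [1.23626809e+01 2.99144298e+00 1.02830535e+02 5.44013910e-02
 7.40327148e+01 7.63270513e+01]
[470.18248286 299.17706687  67.33329039]
[457.46255292 302.14206571  13.05724461]
[462.92040808 279.56871144   2.93938794]
```

View pics/ws7.png

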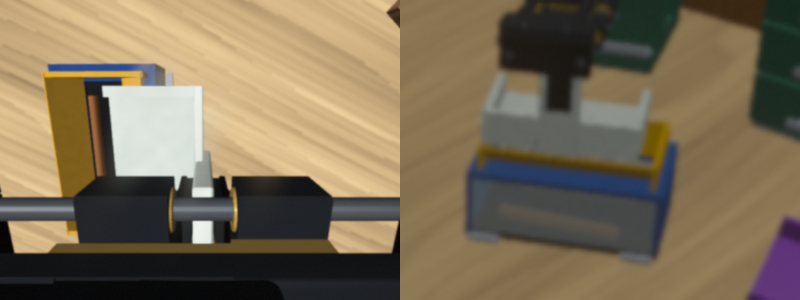

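```bash
python3 -m handwheel '[{"fingers":0,"xyz":[-0.2,1,0],"dr":[0,0,0]},{"fingers":0,"xyz":[-0.8,4,0],"dr":[0,0,0]},{"fingers":0,"xyz":[-1.6,8,0],"dr":[0,0,0]},{"fingers":0,"xyz":[-2.5,12,0],"dr":[0,0,0]},{"fingers":0,"xyz":[-3.3,16,0],"dr":[0,0,0]},{"fingers":0,"xyz":[-4,19.5,0],"dr":[0,0,0]},{"fingers":0,"xyz":[-4.4,21,0],"dr":[0,0,0]},{"fingers":0,"xyz":[-4.4,21.4,0],"dr":[0,0,0]}]'; python3 - <<'E'
from h import *
c=snap('wrist','w8.png');c=snap('top','t8.png')
s=env.observe(); R=np.array(s['tool_rot']);print(s['t'],s['eef_pos'],s['contact_force'],R.round(4))
a=cv2.imread('pics/w8.png');b=cv2.imread('pics/t8.png')
cv2.imwrite('pics/wt8.png',np.hstack([cv2.resize(a,(400,300)),cv2.resize(b[150:285,90:270],(400,300))]))
W=cloud(c); p=W[160:280,95:215].reshape(-1,3);t=np.radians(26.5)
cv2.imwrite('pics/t8s.png',cv2.resize(b,(560,420)))
E
```

```text
t: 11.2
eef_pos: [559.0, -18.2, 360.6]
tool_rot: [[0.897, 0.441, -0.0], [0.441, -0.897, -0.0], [-0.0, -0.0, -1.0]]
contact_force: [-0.0, 0.7, -2.4]
width: 0.133
11.3 [558.98299431 -17.29934176 360.61928803] [ 0.59071978  0.72069328 -3.21066536] [[ 8.97e-01  4.42e-01 -3.00e-04]
 [ 4.42e-01 -8.97e-01  3.00e-04]
 [-1.00e-04 -4.00e-04 -1.00e+00]]
```

View pics/wt8.png

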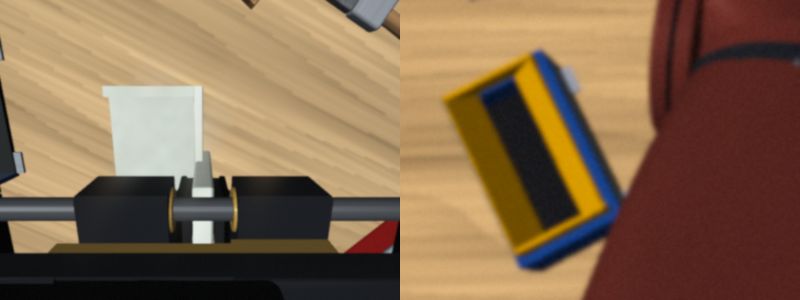

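View pics/t8.png

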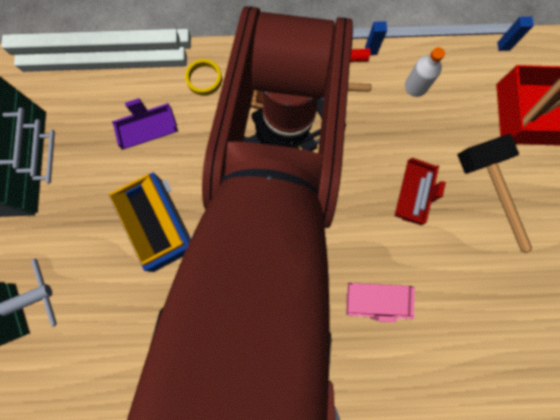

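The tray is empty and nothing is caught in the magazine mouth. Lowering to about 5 mm above the bench, over a clear spot.

```bash
python3 -m handwheel '[{"fingers":0,"xyz":[0,0,1],"dr":[0,0,0]},{"fingers":0,"xyz":[0,0,3.5],"dr":[0,0,0]},{"fingers":0,"xyz":[0,0,6.5],"dr":[0,0,0]},{"fingers":0,"xyz":[0,0,9],"dr":[0,0,0]},{"fingers":0,"xyz":[0,0,11],"dr":[0,0,0]},{"fingers":0,"xyz":[0,0,12.2],"dr":[0,0,0]},{"fingers":0,"xyz":[0,0,12.4],"dr":[0,0,0]},{"fingers":0,"xyz":[0,0,12.4],"dr":[0,0,0]}]'; python3 -m handwheel '[{"fingers":0,"xyz":[0,0,0.1],"dr":[0,0,0]},{"fingers":0,"xyz":[0,0,0.2],"dr":[0,0,0]},{"fingers":0,"xyz":[0,0,0.3],"dr":[0,0,0]},{"fingers":0,"xyz":[0,0,0.4],"dr":[0,0,0]},{"fingers":0,"xyz":[0,0,0.4],"dr":[0,0,0]}]'
```

```text
t: 12.3
eef_pos: [559.4, -17.7, 237.3]
tool_rot: [[0.897, 0.442, 0.001], [0.442, -0.897, -0.0], [0.001, 0.001, -1.0]]
contact_force: [-0.1, -0.2, -3.1]
width: 0.136
t: 12.92
eef_pos: [559.0, -17.9, 232.6]
tool_rot: [[0.897, 0.442, -0.0], [0.442, -0.897, 0.0], [-0.0, -0.0, -1.0]]
contact_force: [0.1, 0.8, -3.2]
width: 0.135
```

```bash
python3 -m handwheel '[{"fingers":0,"xyz":[0,0,0.1],"dr":[0,0,0]},{"fingers":0,"xyz":[0,0,0.15],"dr":[0,0,0]},{"fingers":0,"xyz":[0,0,0.15],"dr":[0,0,0]},{"fingers":0,"xyz":[0,0,0.15],"dr":[0,0,0]}]'
```

```text
t: 13.42
eef_pos: [559.1, -17.9, 231.3]
tool_rot: [[0.897, 0.442, 0.0], [0.442, -0.897, 0.0], [0.0, -0.0, -1.0]]
contact_force: [0.1, 0.2, -3.4]
width: 0.135
```

```bash
python3 -m handwheel '[{"fingers":0,"xyz":[0,0,0.05],"dr":[0,0,0]},{"fingers":0,"xyz":[0,0,0.1],"dr":[0,0,0]},{"fingers":0,"xyz":[0,0,0.1],"dr":[0,0,0]}]'
```

```text
t: 13.8
eef_pos: [559.2, -17.9, 230.9]
tool_rot: [[0.897, 0.442, 0.0], [0.442, -0.897, -0.0], [0.0, 0.0, -1.0]]
contact_force: [-3.3, 0.5, 6.1]
width: 0.134
```

Force has gone from -3.4 N to +6 N, so the tray is on the bench. Releasing now, with only a small opening first.

```bash
python3 -m handwheel '[{"fingers":0.25,"xyz":[0,0,0],"dr":[0,0,0]},{"fingers":0.5,"xyz":[0,0,0],"dr":[0,0,0]},{"fingers":0.6,"xyz":[0,0,0],"dr":[0,0,0]},{"fingers":0.6,"xyz":[0,0,-0.5],"dr":[0,0,0]},{"fingers":0.6,"xyz":[0,0,-3],"dr":[0,0,0]},{"fingers":0.6,"xyz":[0,0,-6],"dr":[0,0,0]},{"fingers":0.6,"xyz":[0,0,-11],"dr":[0,0,0]},{"fingers":0.6,"xyz":[0,0,-16],"dr":[0,0,0]}]'
# then away to -y side
python3 -m handwheel '[{"fingers":0.6,"xyz":[-9,18,-3],"dr":[0,0,0]},{"fingers":0.6,"xyz":[-9,18,-3],"dr":[0,0,0]},{"fingers":0.6,"xyz":[-18,36,-3],"dr":[0,0,0]},{"fingers":0.6,"xyz":[-18,36,-3],"dr":[0,0,0]},{"fingers":0.6,"xyz":[-18,36,-3],"dr":[0,0,0]},{"fingers":0.6,"xyz":[-18,36,-3],"dr":[0,0,0]},{"fingers":0.6,"xyz":[-18,36,-3],"dr":[0,0,0]},{"fingers":0.6,"xyz":[-18,36,-3],"dr":[0,0,0]}]'
python3 - <<'E'
from h import *
c=snap('top','t9.png');W=cloud(c);d=snap('scene','s9.png')
for l in ['dowel_1','tray']: print(l,[(np.round(x['point']),round(x['confidence'],2)) for x in spot_in(l,'scene')])
a=cv2.imread('pics/t9.png');b=cv2.imread('pics/s9.png')
cv2.imwrite('pics/ts9.png',np.hstack([cv2.resize(a[130:290,90:360],(400,300)),cv2.resize(b[110:260,220:420],(400,300))]))
m=np.zeros(W.shape[:2],bool);m[110:230,230:345]=1
p=W[m&(W[...,2]>6)&(W[...,2]<120)];print(len(p),cv2.minAreaRect(p[:,:2].astype(np.float32)),p[:,2].max())
E
```

```text
t: 14.8
eef_pos: [558.8, -17.8, 391.8]
tool_rot: [[0.897, 0.442, -0.0], [0.442, -0.897, 0.0], [-0.0, -0.0, -1.0]]
contact_force: [1.6, 0.2, 0.9]
width: 0.594
t: 15.8
eef_pos: [555.7, -422.8, 419.9]
tool_rot: [[0.899, 0.439, -0.0], [0.439, -0.899, -0.0], [-0.0, 0.0, -1.0]]
contact_force: [-0.7, 0.4, 0.3]
width: 0.599
dowel_1 []
tray [(array([245., 196.]), 0.86), (array([306., 219.]), 0.73), (array([429., 189.]), 0.69), (array([173., 208.]), 0.6)]
1987 ((595.448486328125, 22.392555236816406), (261.3270263671875, 101.55474853515625), 12.043865203857422) 87.30097120552882
```

View pics/ts9.png

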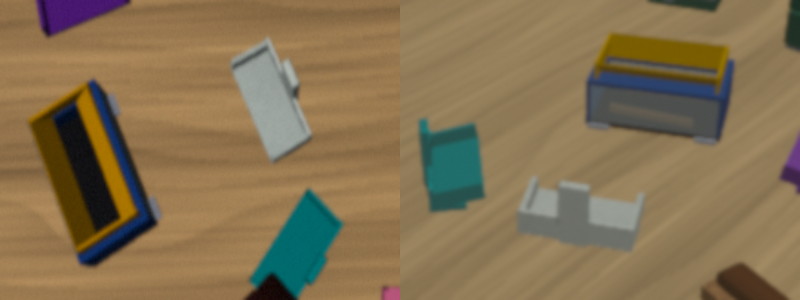

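The tray stands upright, empty and released at (275,100) in the left crop. In the right crop, a dowel shows behind the magazine's clear side at (650,115). I need to see both, so I'll look down the slot with the wrist camera.

```bash
python3 -m handwheel '[{"fingers":0.6,"xyz":[9.2,-67.6,-3],"dr":[0,0,0]},{"fingers":0.6,"xyz":[9.2,-67.6,-3],"dr":[0,0,0]},{"fingers":0.6,"xyz":[9.2,-67.6,-3],"dr":[0,0,0]},{"fingers":0.6,"xyz":[9.2,-67.6,-3],"dr":[0,0,0]},{"fingers":0.6,"xyz":[9.2,-67.6,-3],"dr":[0,0,0]},{"fingers":0.6,"xyz":[9.2,-67.6,-3],"dr":[0,0,0]},{"fingers":0.6,"xyz":[9.2,-67.6,-3],"dr":[0,0,0]},{"fingers":0.6,"xyz":[9.2,-67.6,-3],"dr":[0,0,0]}]'
python3 -c "
from h import *
s=env.observe();R=np.array(s['tool_rot']);print(R.T@(np.array([342,225,450])-s['eef_pos']))"
```

```text
t: 17.0
eef_pos: [396.6, 56.0, 442.6]
tool_rot: [[0.897, 0.443, 0.002], [0.443, -0.897, 0.0], [0.002, 0.001, -1.0]]
contact_force: [1.0, 0.9, -0.0]
width: 0.6
[  25.91330806 -175.70737152   -7.44950534]
```

```bash
python3 -m handwheel '[{"fingers":0.6,"xyz":[2.5,-15,0],"dr":[0,0,0]},{"fingers":0.6,"xyz":[2.5,-15,0],"dr":[0,0,0]},{"fingers":0.6,"xyz":[2.5,-15,0],"dr":[0,0,0]},{"fingers":0.6,"xyz":[2.5,-15,0],"dr":[0,0,0]},{"fingers":0.6,"xyz":[2.5,-15,0],"dr":[0,0,0]},{"fingers":0.6,"xyz":[2.5,-15,0],"dr":[0,0,0]}]'
python3 - <<'E'
from h import *
c=snap('wrist','w10.png');W=cloud(c)
print([(np.round(x['point']),round(x['confidence'],2)) for x in spot_in('dowel_1','wrist')])
hsv=cv2.cvtColor(c['image'],cv2.COLOR_RGB2HSV)
m=(hsv[...,0]<18)&(hsv[...,1]>90)&(W[...,2]<60)&(W[...,2]>-5)
t=np.radians(26.5);a=np.array([np.cos(t),np.sin(t)]);n=np.array([-a[1],a[0]])
d=W[...,:2]-np.array([458,283.4]);A=d@a;N=d@n
m&=(abs(A)<85)&(abs(N)<50)
k,l,s,cc=cv2.connectedComponentsWithStats(m.astype(np.uint8))
for i in range(1,k):
  if s[i,4]>50: q=l==i;print(s[i],A[q].min(),A[q].max(),np.median(N[q]),np.percentile(W[q][:,2],[5,50,95]))
E
```

```text
t: 17.75
eef_pos: [354.8, 198.3, 442.2]
tool_rot: [[0.898, 0.44, 0.0], [0.44, -0.898, -0.0], [0.0, 0.0, -1.0]]
contact_force: [0.8, -0.7, 1.0]
width: 0.597
[]
[ 226    0   43  139 3464] -77.35239903572784 64.49245073706786 9.601503696283423 [2.89781162 4.25530478 5.6474827 ]
```

View pics/w10.png

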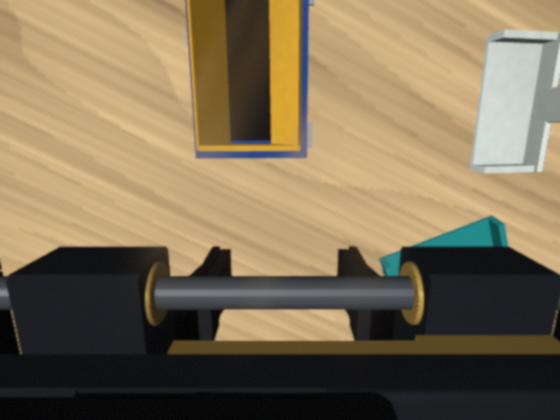

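Only bare magazine floor (z≈4) is visible below the slot at (250,70), so the dowels have rolled to one side or the other inside. I'll zoom into the clear sides.

```bash
python3 - <<'E'
import cv2,numpy as np
from h import cloud
a=cv2.imread('pics/s0.png') if 0 else cv2.imread('pics/scene0.png');b=cv2.imread('pics/s9.png')
f=lambda i:cv2.resize(cv2.convertScaleAbs(i[120:185,305:395],alpha=1.6),(400,290),interpolation=2)
cv2.imwrite('pics/z9.png',np.hstack([f(a),f(b)]))
c=dict(np.load('pics/s9.npz'));print('cam',-c['R'].T@c['t'])
W=cloud(c);t=np.radians(26.5);aa=np.array([np.cos(t),np.sin(t)]);n=np.array([-aa[1],aa[0]])
d=W[...,:2]-np.array([458,283.4])
for r in range(146,178,3):
  for u in (335,350,365): print(r,u,(d[r,u]@aa).round(),(d[r,u]@n).round(),W[r,u,2].round(),c['image'][r,u],end=' | ')
  print()
E
```

```text
cam [1153.58473425 -707.19429555  747.80889152]
146 335 -37.0 -27.0 75.0 [75 60 31] | 146 350 7.0 -44.0 91.0 [102  80  20] | 146 365 37.0 47.0 45.0 [115 104  77] | 
149 335 -36.0 -33.0 69.0 [ 44  65 106] | 149 350 5.0 -29.0 73.0 [62 62 72] | 149 365 47.0 -38.0 83.0 [83 64 15] | 
152 335 -31.0 -54.0 72.0 [ 44  64 104] | 152 350 8.0 -42.0 71.0 [ 42  66 109] | 152 365 47.0 -30.0 70.0 [ 48  65 100] | 
155 335 -31.0 -52.0 61.0 [75 74 76] | 155 350 9.0 -49.0 66.0 [42 57 89] | 155 365 50.0 -49.0 71.0 [ 42  66 109] | 
158 335 -31.0 -54.0 53.0 [77 80 77] | 158 350 10.0 -51.0 57.0 [79 80 77] | 158 365 52.0 -58.0 68.0 [54 60 77] | 
161 335 -30.0 -54.0 43.0 [78 80 78] | 161 350 11.0 -54.0 50.0 [76 79 78] | 161 365 51.0 -50.0 54.0 [77 80 77] | 
164 335 -30.0 -51.0 32.0 [99 93 81] | 164 350 12.0 -55.0 41.0 [77 80 77] | 164 365 53.0 -55.0 47.0 [77 79 78] | 
167 335 nan nan nan [89 86 78] | 167 350 12.0 -50.0 29.0 [98 92 81] | 167 365 53.0 -53.0 37.0 [78 80 78] | 
170 335 -29.0 -53.0 14.0 [77 80 77] | 170 350 13.0 -55.0 22.0 [89 86 78] | 170 365 54.0 -52.0 26.0 [96 91 81] | 
173 335 -29.0 -52.0 3.0 [60 56 51] | 173 350 13.0 -51.0 10.0 [75 77 76] | 173 365 54.0 -53.0 17.0 [87 85 78] | 
176 335 -27.0 -60.0 -2.0 [145 124  88] | 176 350 14.0 -55.0 2.0 [77 66 48] | 176 365 55.0 -51.0 6.0 [72 73 71] |
```

View pics/z9.png

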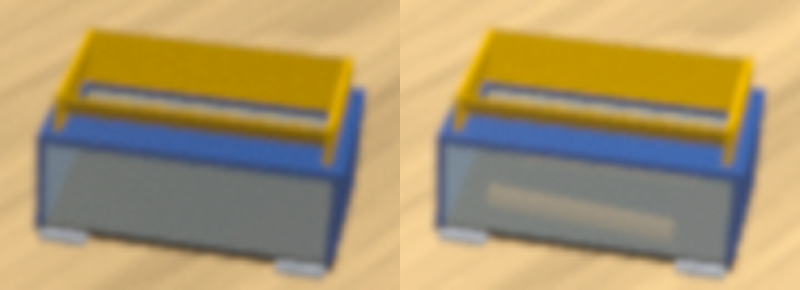

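```bash
python3 - <<'E'
import cv2,numpy as np
from h import *
t=np.radians(26.5);a=np.array([np.cos(t),np.sin(t)]);n=np.array([-a[1],a[0]])
c=snap('scene','s11.png')
for f in ('w7','w6'):
  c=dict(np.load(f'pics/{f}.npz'));W=cloud(c);d=W[...,:2]-np.array([458,283.4])
  for r in (180,200,220):
    print(f,r,[(u,(d[r,u]@a).round(),(d[r,u]@n).round(),W[r,u,2].round(),tuple(map(int,c['image'][r,u]))) for u in (range(120,160,6) if f=='w7' else range(58,120,6))])
  R,C=c['R'],-c['R'].T@c['t']; print('cam',C,'fwd',R[2],'f',c['mtx'][0,0],c['mtx'][:2,2])
b=cv2.imread('pics/s9.png');e=cv2.imread('pics/s11.png')
print(np.abs(b.astype(int)-e)[120:185,305:395].max(), np.abs(b.astype(int)-e)[155:175,325:375].mean())
w=cv2.imread('pics/w6.png')[80:260,0:190];x=cv2.imread('pics/w7.png')[80:270,50:200]
cv2.imwrite('pics/z67.png',np.hstack([cv2.resize(w,(400,380)),cv2.resize(x,(300,380))]))
E
```

```text
w7 180 [(120, np.float64(30.0), np.float64(24.0), np.float64(71.0), (129, 97, 30)), (126, np.float64(29.0), np.float64(22.0), np.float64(65.0), (45, 38, 39)), (132, np.float64(22.0), np.float64(38.0), np.float64(20.0), (153, 101, 59)), (138, np.float64(21.0), np.float64(34.0), np.float64(15.0), (79, 52, 30)), (144, np.float64(19.0), np.float64(33.0), np.float64(2.0), (30, 27, 28)), (150, np.float64(19.0), np.float64(27.0), np.float64(5.0), (34, 34, 35)), (156, np.float64(41.0), np.float64(-32.0), np.float64(148.0), (166, 174, 166))]
w7 200 [(120, np.float64(14.0), np.float64(26.0), np.float64(71.0), (126, 93, 27)), (126, np.float64(13.0), np.float64(23.0), np.float64(67.0), (117, 88, 30)), (132, np.float64(3.0), np.float64(40.0), np.float64(18.0), (154, 103, 60)), (138, np.float64(2.0), np.float64(35.0), np.float64(17.0), (109, 73, 42)), (144, np.float64(1.0), np.float64(32.0), np.float64(11.0), (48, 37, 27)), (150, np.float64(-1.0), np.float64(29.0), np.float64(4.0), (35, 35, 34)), (156, np.float64(-0.0), np.float64(23.0), np.float64(5.0), (57, 58, 55))]
w7 220 [(120, np.float64(-2.
[... 2577 characters left out ...]
64(14.0), (79, 52, 29)), (82, np.float64(-2.0), np.float64(15.0), np.float64(4.0), (29, 24, 21)), (88, np.float64(11.0), np.float64(13.0), np.float64(65.0), (162, 107, 60)), (94, np.float64(11.0), np.float64(10.0), np.float64(66.0), (160, 107, 60)), (100, np.float64(11.0), np.float64(7.0), np.float64(66.0), (122, 81, 46)), (106, np.float64(9.0), np.float64(3.0), np.float64(63.0), (53, 35, 22)), (112, np.float64(-6.0), np.float64(-6.0), np.float64(4.0), (18, 20, 20)), (118, np.float64(-6.0), np.float64(-10.0), np.float64(4.0), (20, 21, 22))]
cam [511.827506   335.25818906 316.84308362] fwd [ 7.33534502e-04 -5.71859191e-01 -8.20351466e-01] f 353.20569228606 [283.95318779 215.17246529]
13 7.605
```

View pics/z67.png

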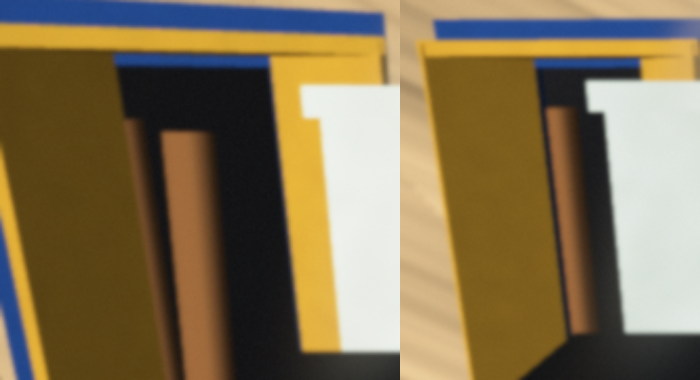

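At t=9 one dowel was on the floor and the second was falling through the slot. At t=10 one lay at n≈+37. I'll take one more oblique look through the slot to place both.

```bash
python3 -m handwheel '[{"fingers":0.6,"xyz":[2,4,0],"dr":[5,0,0]},{"fingers":0.6,"xyz":[4,8,2],"dr":[10,0,0]},{"fingers":0.6,"xyz":[6,12,5],"dr":[15,0,0]},{"fingers":0.6,"xyz":[8,16,8],"dr":[22,0,0]},{"fingers":0.6,"xyz":[8,16,9],"dr":[30,0,0]},{"fingers":0.6,"xyz":[8,16,9],"dr":[30,0,0]},{"fingers":0.6,"xyz":[8,16,9],"dr":[30,0,0]}]'
python3 - <<'E'
from h import *
c=snap('wrist','w12.png');s=snap('scene','s12.png')
b=cv2.imread('pics/w12.png');e=cv2.imread('pics/s12.png')
f=cv2.resize(cv2.convertScaleAbs(e[120:185,305:395],alpha=1.6),(400,420))
cv2.imwrite('pics/ws12.png',np.hstack([cv2.resize(cv2.convertScaleAbs(b[:240],alpha=1.3),(400,420)) if 0 else cv2.resize(b,(400,420)),f]))
print(env.observe()['qpos'])
E
```

```text
t: 18.77
eef_pos: [497.1, 90.6, 352.8]
tool_rot: [[0.897, 0.383, -0.219], [0.441, -0.778, 0.447], [0.001, -0.497, -0.868]]
contact_force: [0.1, -0.2, 0.7]
width: 0.601
[ -6.38230745   3.67582556 105.47128276  24.83005454  88.1388102
  52.67789042]
```

View pics/ws12.png

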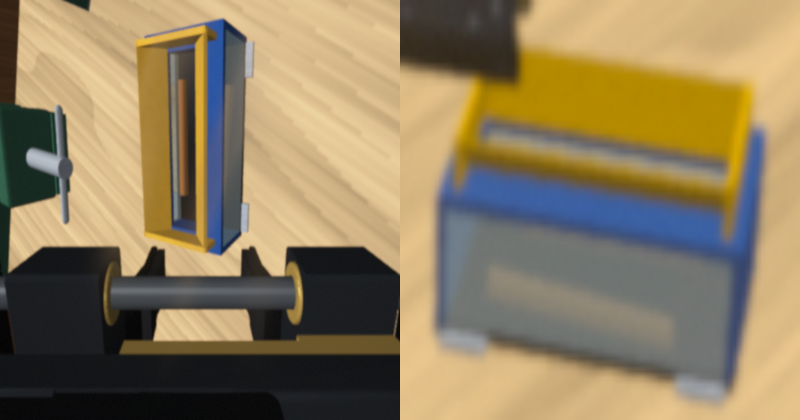

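```bash
python3 - <<'E'
import cv2,numpy as np
from h import *
t=np.radians(26.5);a=np.array([np.cos(t),np.sin(t)]);n=np.array([-a[1],a[0]])
c=dict(np.load('pics/w12.npz'));W=cloud(c);d=W[...,:2]-np.array([458,283.4])
for r in (100,140,180): print([(u,(d[r,u]@a).round(),(d[r,u]@n).round(),W[r,u,2].round(),tuple(map(int,c['image'][r,u]))) for u in range(236,280,5)])
b=cv2.imread('pics/w12.png')[15:260,180:360]
cv2.imwrite('pics/z12.png',cv2.resize(cv2.convertScaleAbs(b,alpha=1.4),(440,598),interpolation=2))
print([(np.round(x['point']),round(x['confidence'],2)) for x in spot_in('dowel_1','wrist')])
E
```

```text
[(236, np.float64(39.0), np.float64(21.0), np.float64(68.0), (100, 84, 60)), (241, np.float64(43.0), np.float64(52.0), np.float64(19.0), (132, 124, 105)), (246, np.float64(43.0), np.float64(51.0), np.float64(12.0), (107, 103, 92)), (251, np.float64(43.0), np.float64(40.0), np.float64(18.0), (162, 113, 69)), (256, np.float64(43.0), np.float64(35.0), np.float64(16.0), (124, 86, 52)), (261, np.float64(43.0), np.float64(31.0), np.float64(12.0), (77, 55, 34)), (266, np.float64(43.0), np.float64(30.0), np.float64(4.0), (46, 45, 44)), (271, np.float64(43.0), np.float64(23.0), np.float64(6.0), (51, 47, 45)), (276, np.float64(37.0), np.float64(-26.0), np.float64(77.0), (220, 172, 56))]
[(236, np.float64(5.0), np.float64(23.0), np.float64(68.0), (139, 108, 50)), (241, np.float64(2.0), np.float64(51.0), np.float64(23.0), (121, 118, 107)), (246, np.float64(2.0), np.float64(52.0), np.float64(13.0), (128, 124, 110)), (251, np.float64(2.0), np.float64(42.0), np.float64(17.0), (150, 106, 69)), (256, np.float64(2.0), np.float64(35.0), np.float64(18.0), (133, 91, 52)), (261, np.float64(2.0), np.float6
[... 287 characters left out ...]
0), np.float64(24.0), np.float64(70.0), (157, 119, 38)), (241, np.float64(-33.0), np.float64(23.0), np.float64(62.0), (64, 68, 80)), (246, np.float64(-41.0), np.float64(51.0), np.float64(16.0), (141, 137, 120)), (251, np.float64(-41.0), np.float64(44.0), np.float64(17.0), (127, 97, 72)), (256, np.float64(-40.0), np.float64(36.0), np.float64(18.0), (144, 98, 57)), (261, np.float64(-40.0), np.float64(32.0), np.float64(14.0), (84, 57, 34)), (266, np.float64(-41.0), np.float64(31.0), np.float64(7.0), (40, 35, 32)), (271, np.float64(-41.0), np.float64(25.0), np.float64(5.0), (46, 40, 35)), (276, np.float64(-28.0), np.float64(-24.0), np.float64(76.0), (210, 164, 59))]
[(array([258., 136.]), 0.66)]
```

View pics/z12.png

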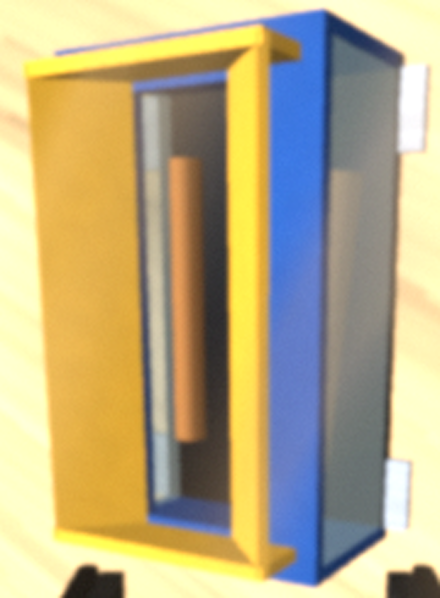

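Both dowels are inside. One lies on the floor at n≈+38, top z≈18, seen through the slot at (187,300). The other shows through the near clear side at (342,260). The arm touches nothing, so I'm handing in.

```bash
python3 - <<'E'
from h import *
c=snap('top','t13.png');W=cloud(c)
s=env.observe();print(s['t'],s['contact_force'],s['width'])
c=dict(np.load('pics/t9.npz'));W=cloud(c)
m=np.zeros(W.shape[:2],bool);m[145:220,235:320]=1;p=W[m&(W[...,2]>6)&(W[...,2]<120)]
print(cv2.minAreaRect(p[:,:2].astype(np.float32)),p[:,2].max())
env.hand_in()
E
```

```text
18.975 [ 0.15578878 -0.16676898 -0.70899693] 0.5967177760850653
((544.301513671875, 8.771224975585938), (143.05996704101562, 76.23957824707031), 26.22132110595703) 87.30097120552882
the job is handed in; nothing more can be done
```

I tipped both dowels through the slot into the blue magazine, then stood the empty white tray upright on the bench and let go. I handed the job in at 19.0 s of the 61 s allowed.

- **Pour:** I gripped the tray by its tab, turned it 44° to line up with the slot and tipped it to 32° over the mouth. The wrist camera then showed the tray empty.
- **Dowels:** both are inside, resting apart. One lies on the magazine floor, seen through the slot at the right height for a 14 mm dowel. The other shows only faintly, through the clear side facing the scene camera. Two checks missed them, because the dowels had rolled out from under the slot: a straight-down look saw only bare floor, and the dowel detector found nothing in two pictures.
- **Tray:** after release it stands at about (544, 9) mm. Its footprint measures 143 x 76 mm, and its highest reading, 87 mm, fits the 85 mm tab within calibration. I measured this just after release, when the arm had backed away, and did not re-measure it at hand-in.
- **Forces:** the highest reading I saw was about 7 N, as the tray touched the bench. At hand-in the gripper was open and the arm was touching nothing.

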